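# Put the packing bench's tools back in their foam tray

### The job

The shift is over: put the four tools lying about on the near bench back in the foam tool tray, each fully down in the cut-out made for it: the red stapler, the yellow tape measure on edge, the yellow glue stick upright and the marker with the black cap (either way round will do). There is room for one marker only, so leave the markers with the red and the blue cap lying where they are.

Things in the scene. Friction and masses are not known exactly. Their poses are not given: they have to be found in the camera images.
- stapler: Red and black hand stapler lying on its base, 34 x 149 x 48 mm (upper arm 30 mm wide above a 34 mm wide, 12 mm high base), 0.24 kg. Origin at the centre of its underside, y along its length, x across, z up.
- tape_measure: Yellow tape measure standing on edge, 38 x 68 x 62 mm (x across, y along, z up), 0.2 kg. Origin at the centre of its underside; its case runs from x -18 to +16 mm.
- glue_stick: Yellow glue stick standing upright, a cylinder 29 mm across and 94 mm tall, 0.035 kg. Origin at the centre of its underside, z up.
- marker_black_mid (a point): Middle of the marker with the black cap (white barrel), lying flat: 137 mm long, 17 mm wide, 16 mm thick, 0.018 kg; the point is on its centre line, 8 mm above what it lies on, y along its length.
- marker_red_mid (a point): Middle of the marker with the red cap (white barrel): same shape as the black one. Does not belong in the tray.
- marker_blue_mid (a point): Middle of the marker with the blue cap (white barrel): nearly the same shape, 140 mm long. Does not belong in the tray.
- foam_stapler: Charcoal foam block, blue pocket floor, fixed in the grey tray: 74 x 178 x 20 mm, its underside 4 mm above the bench. Origin: centre of its underside, below the pocket's middle; y along its length, x across. Rectangular pocket 50 mm wide, 165 mm long, 10 mm deep for the stapler: the widest of the long pockets. Four blocks lie side by side, 76 mm apart, in any order, in the tray (320 x 190 mm, walls 18 mm high).
- foam_marker: Charcoal foam block, blue pocket floor, fixed in the grey tray: 74 x 178 x 20 mm, its underside 4 mm above the bench. Origin: centre of its underside, below the pocket's middle; y along its length, x across. Slim rectangular pocket 32 mm wide, 153 mm long, 10 mm deep for one marker; at its middle a 60 mm long finger cut-out, as deep as the pocket, runs across the whole width of the block.
- foam_measure: Charcoal foam block, blue pocket floor, fixed in the grey tray: 74 x 178 x 20 mm, its underside 4 mm above the bench. Origin: centre of its underside, below the pocket's middle; y along its length, x across. Rectangular pocket 52 mm wide, 82 mm long, 10 mm deep in its middle, for the tape measure standing on edge.
- foam_glue: Charcoal foam block, blue pocket floor, fixed in the grey tray: 74 x 178 x 20 mm, its underside 4 mm above the bench. Origin: centre of its underside, below the pocket's middle; y along its length, x across. Eight-sided, nearly round well about 44 mm across, 10 mm deep, in its middle, for the glue stick standing upright.

How it is judged:
By the outcome, as a careful person would: the job done as asked, in the order asked, and still so for the second after the job is handed in, with the robot touching nothing.
It also fails if it takes over 104 s, if anything falls off the work surface, if the arm or the gripper's body presses on something with over 40 N, if the wrist force passes 120 N, or if a joint passes its speed limit or range.

### The arm

A 6-joint arm with a two-finger parallel gripper is mounted at the origin on a cart in front of the work surface, level with it; the furniture and walls round the work are solid. World frame = base frame: x ahead of the robot, y to its left, z up, the work surface at z = 0. Lengths are in m, angles in degrees, forces in N, time in s.
With the tool pointing down it reaches from about 0.325 to 0.775 m from the base axis. Payload 5.5 kg.
Tool frame: the origin (TCP) lies at the centre of the arm's flange, where the gripper is bolted on; the fingertips stand 182 mm ahead of it and the grasp point (between the pads) lies 163 mm ahead of it; z points along the fingers, y is the direction in which the jaws open and shut (so a half turn about z gives the same grasp; the last joint's range is limited). The gripper opens to 88 mm and grips with 3 to 60 N. Pads are 20 mm wide; open, the fingers measure 115 mm over their backs; the gripper's body (75 mm by 178 mm) begins 61 mm behind the grasp point.
Start: joints at [-76.301, 5.22, 70.514, -0, 104.267, -3.249], TCP at [0.175, -0.574, 0.405] pointing down, gripper open.
Joint ranges: [-164.24, 164.24], [-49.07, 125.15], [9.68, 141.18], [-86.29, 266.29], [3.28, 154.24], [-151.56, 151.56]. Speed limits (degrees/s): [147.25, 147.25, 172.46, 180, 180, 180].

### API

Orientations are given as [roll, pitch, yaw] about the fixed x, y, z axes, in that order (R = Rz(yaw) Ry(pitch) Rx(roll)).
In Python, from station import r gives the robot as it stands. The module is installed in compiled form; this text tells all that it offers. Calls block until the motion is done:
- r.reach(position, orientation): joint-space move of the TCP to a pose.
- r.servo_line(position, rotation=None, speed=0.15): straight line of the TCP; rotation=None keeps the orientation; speed is the mean speed in m/s.
- r.move_joints(angles): joint-space move.
- r.let_go() and r.grab(squeeze=None): open the fingers fully, or close them until they stop; squeeze is the grip in N (None keeps the last).
- r.wait(seconds).
- r.inverse_kinematics(position, orientation): joint angles nearest the present ones, or None.
- r.sense(): the state.
- r.snapshot(name): name is "scene" or "top"; returns a dict with "frame" (420x560x3 uint8, red, green, blue), "fx", "fy", "cx", "cy" (pixels), "dist_coeffs" ([k1, k2, p1, p2, k3] as OpenCV has them; the pictures are not rectified), "R" (3x3) and "t" (3): a world point X has camera coordinates R X + t. Camera axes: x right, y down, z forward; pixel columns grow to the right and rows downward; lengths in m; the calibration is good to about 2 mm. A picture is of the moment at which its call begins. There is no depth.
A pose or a line that the arm cannot do raises r.IKError and nothing moves.
- r.hand_in(): hands the job in, once; it reports no verdict.
The state is a dict: "clock": time; "joints": joint angles; "joint_vel": joint speeds; "joint_torque": joint torques, N m; "tcp_pos": TCP position; "orientation": TCP orientation; "contact_force": force on the tool from outside, world axes, zero at the start; "torque": the same for the moment, N m; "opening": finger opening in m.
Only numpy, scipy, OpenCV 4.12 (cv2) and the standard library are available. Lean on these libraries where they do the work, as an engineer would, in place of code of your own. Each camera call takes 0.05 s, during which the arm holds its last target.

## Working session

There is one attempt and no reset: what is moved stays moved. The work goes in short steps, each a Python script; the robot and the scene stay as the last script left them, time stands still between calls to the robot, and variables do not carry over. Pictures are saved under pics/ and viewed, and the job is handed in when it is done.

```bash
mkdir -p pics; python3 - <<'E'
from station import r
import cv2,pickle
for n in ("scene","top"):
    s=r.snapshot(n); pickle.dump(s,open(f"{n}0.pkl","wb"))
    cv2.imwrite(f"pics/{n}0.png",cv2.resize(s["frame"][:,:,::-1],(800,600),interpolation=cv2.INTER_CUBIC))
    print(n,s["fx"],s["cx"],s["cy"],s["dist_coeffs"],s["R"],s["t"])
print(r.sense())
E
```

```text
scene 473.66474099471384 271.54755787328514 204.85194852915475 [0.0143089 0.        0.        0.        0.       ] [[-0.81104472 -0.58462746 -0.02042528]
 [-0.38168442  0.55531924 -0.73887586]
 [ 0.44330967 -0.59146536 -0.67353193]] [0.38533297 0.26502463 0.80723617]
top 436.18748015315555 278.44389840539606 210.50381510233476 [-0.01003815  0.          0.          0.          0.        ] [[ 0.01577575 -0.99982549  0.0100057 ]
 [-0.99658289 -0.01653446 -0.08092685]
 [ 0.08107817 -0.00869483 -0.99666982]] [-0.08382001  0.52800758  0.9422411 ]
{'clock': 0.1, 'joints': array([-7.63007886e+01,  5.26044439e+00,  7.05752787e+01,  7.33538955e-04,
        1.04267308e+02, -3.24906541e+00]), 'joint_vel': array([ 0.02413017, -0.13699656, -0.19890566,  0.01810675,  0.0310139 ,
        0.04057657]), 'joint_torque': array([ 2.55746643e-03, -4.47856343e+01, -4.07570994e+01,  7.00478442e-02,
        2.83966237e-02, -1.06217908e-04]), 'tcp_pos': array([ 0.17491474, -0.57399718,  0.40359948]), 'orientation': array([-1.79897175e+02, -6.54953590e-03,  1.69484510e+01]), 'contact_force': array([0.0846521 , 0.50552817, 0.31634413]), 'torque': array([ 0.00478625, -0.02128273,  0.01444074]), 'opening': 0.08809388815686538}
```

View pics/scene0.png

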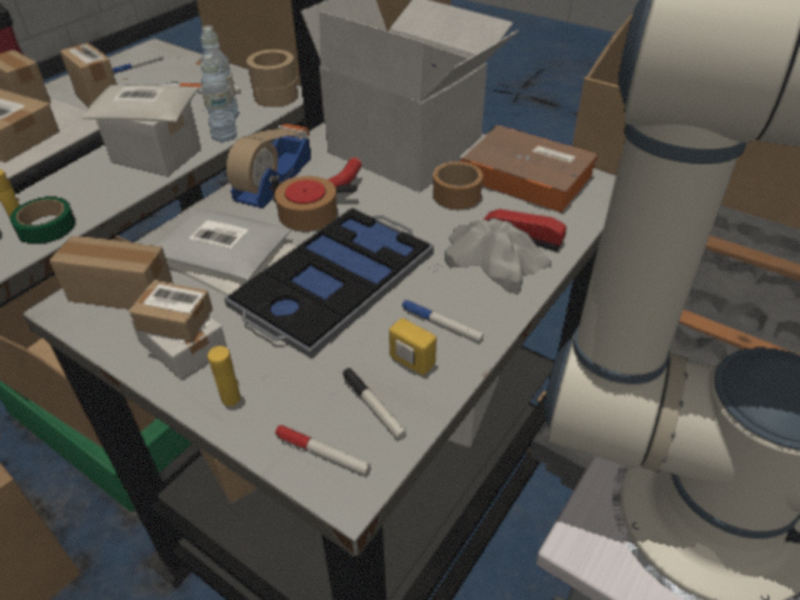

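View pics/top0.png

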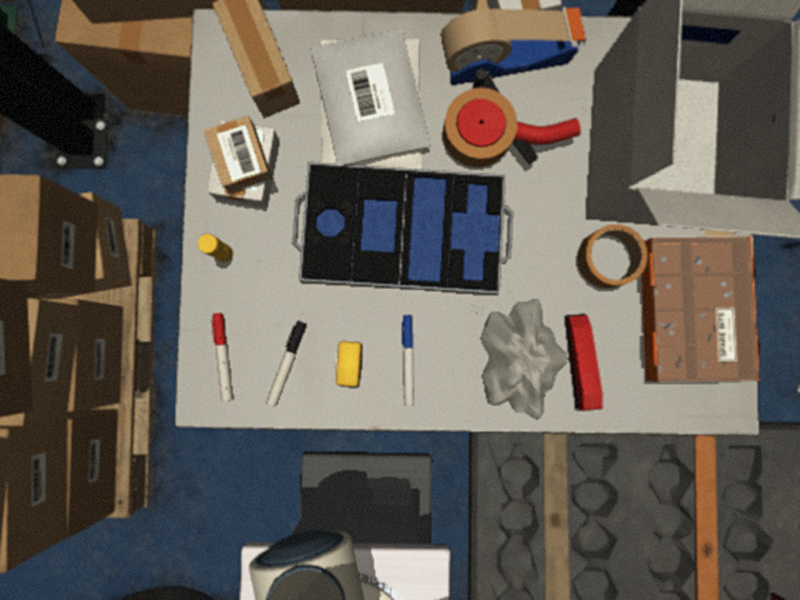

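The top view (800x600) shows the tray at (305–503, 165–293), with blocks from left to right: glue (330,222), measure (379,225), stapler (428,230) and marker (475,230). The tools are the stapler (585,362) with crumpled paper on its left (522,360), the tape measure (348,364), the glue stick (213,248), and the black marker (287,362). The red marker is at (222,357) and the blue one at (408,360).

```bash
cat > h.py <<'E'
import numpy as np,cv2,pickle
def K(s): return np.array([[s["fx"],0,s["cx"]],[0,s["fy"],s["cy"]],[0,0,1]])
def ray(s,uv):
    uv=np.asarray(uv,float).reshape(-1,1,2)
    n=cv2.undistortPoints(uv,K(s),np.array(s["dist_coeffs"])).reshape(-1,2)
    d=np.c_[n,np.ones(len(n))]@np.array(s["R"]); o=-np.array(s["R"]).T@np.array(s["t"]); return o,d
def onz(s,uv,z):
    o,d=ray(s,uv); return o+d*((z-o[2])/d[:,2])[:,None]
def tri(s1,u1,s2,u2):
    o1,d1=ray(s1,u1);o2,d2=ray(s2,u2);A=np.c_[d1[0],-d2[0]];k=np.linalg.lstsq(A,o2-o1,rcond=None)[0]
    p,q=o1+k[0]*d1[0],o2+k[1]*d2[0]; return (p+q)/2,np.linalg.norm(p-q)
def proj(s,X): return cv2.projectPoints(np.asarray(X,float).reshape(-1,3),cv2.Rodrigues(np.array(s["R"]))[0],np.array(s["t"]),K(s),np.array(s["dist_coeffs"]))[0].reshape(-1,2)
def hsv(s): return cv2.cvtColor(s["frame"],cv2.COLOR_RGB2HSV)
def blobs(s,lo,hi,roi,amin=30):
    m=cv2.inRange(hsv(s),lo,hi); k=np.zeros_like(m);x0,y0,x1,y1=roi;k[y0:y1,x0:x1]=m[y0:y1,x0:x1]
    c,_=cv2.findContours(k,cv2.RETR_EXTERNAL,cv2.CHAIN_APPROX_NONE)
    return sorted([x for x in c if cv2.contourArea(x)>=amin],key=cv2.contourArea,reverse=True)
def rect(s,c,z):
    P=onz(s,c.reshape(-1,2),z)[:,:2]*1000
    (cx,cy),(w,h),a=cv2.minAreaRect(P.astype(np.float32))
    if w<h: w,h,a=h,w,a+90
    a=(a+90)%180-90
    return (round(cx,1),round(cy,1)),(round(w,1),round(h,1)),round(a,1)
E
python3 - <<'E'
from h import *
T=pickle.load(open("top0.pkl","rb"));S=pickle.load(open("scene0.pkl","rb"))
print("camT",-np.array(T["R"]).T@T["t"],"camS",-np.array(S["R"]).T@S["t"])
R=lambda a:[int(v*0.7) for v in a]
B=[(100,80,50),(130,255,255)];Y=[(18,100,80),(35,255,255)]
for c in blobs(T,*B,R((305,165,503,293))): print("pocket",rect(T,c,.014), rect(T,c,.024))
for c in blobs(T,*Y,R((185,220,245,275))): print("glue",cv2.contourArea(c),rect(T,c,.094))
for c in blobs(T,*Y,R((320,320,380,400))): print("tape",rect(T,c,.062),rect(T,c,0))
for c in blobs(T,(0,120,60),(8,255,255),R((550,300,620,420)))+blobs(T,(172,120,60),(180,255,255),R((550,300,620,420))): print("stapler",rect(T,c,.048),rect(T,c,0.03))
# tray dark
for c in blobs(T,(0,0,0),(180,255,60),R((295,155,515,300)),300): print("foam",rect(T,c,.024))
# markers: black cap + barrel as differ from table
for n,q in (("red",(200,300,245,410)),("black",(258,310,312,412)),("blue",(395,305,422,412))):
    x0,y0,x1,y1=R(q); f=T["frame"][y0:y1,x0:x1].astype(float); bg=np.median(f.reshape(-1,3),0)
    m=(np.abs(f-bg).max(2)>22).astype(np.uint8); 
    cs,_=cv2.findContours(m,cv2.RETR_EXTERNAL,cv2.CHAIN_APPROX_NONE)
    c=np.vstack([k for k in cs if len(k)>5])+np.array([[x0,y0]]); print(n,rect(T,c,.008),[len(k) for k in cs])
def crop(s,q,f,nm):
    x0,y0,x1,y1=R(q); cv2.imwrite(nm,cv2.resize(s["frame"][y0:y1,x0:x1,::-1],None,fx=f,fy=f,interpolation=cv2.INTER_CUBIC))
crop(T,(180,150,640,430),2.4,"pics/t_crop.png"); crop(S,(190,190,600,480),2.7,"pics/s_crop.png")
E
```

```text
camT [ 0.45113046 -0.06688243  0.98267193] camS [0.05582244 0.55555519 0.74739017]
pocket ((644.8, -118.6), (165.9, 52.9), -3.1) ((642.8, -118.1), (164.2, 52.4), -3.1)
pocket ((640.9, -194.2), (153.0, 76.7), 0.1) ((639.0, -192.9), (151.4, 75.9), 0.1)
pocket ((649.0, -42.9), (83.2, 54.6), -2.6) ((647.0, -43.1), (82.4, 54.1), -2.6)
pocket ((652.9, 33.9), (43.3, 41.8), -43.4) ((650.8, 32.9), (42.8, 41.4), -43.4)
glue 151.0 ((601.7, 199.8), (31.7, 28.0), 72.5)
tape ((432.8, -3.1), (65.5, 34.2), -3.1) ((431.5, 1.2), (69.9, 36.5), -3.1)
stapler ((440.8, -358.0), (141.7, 33.3), 8.1) ((440.6, -363.7), (144.4, 34.0), 8.1)
foam ((645.7, -80.3), (302.4, 180.8), 87.3)
red ((439.7, 197.8), (138.5, 22.6), 8.7) [1, 6, 1, 2, 1, 1, 4, 1, 222]
black ((431.9, 97.6), (137.8, 21.8), -18.7) [2, 12, 241]
blue ((439.5, -91.4), (139.7, 17.9), 0.9) [2, 43, 24, 207]
```

View pics/t_crop.png

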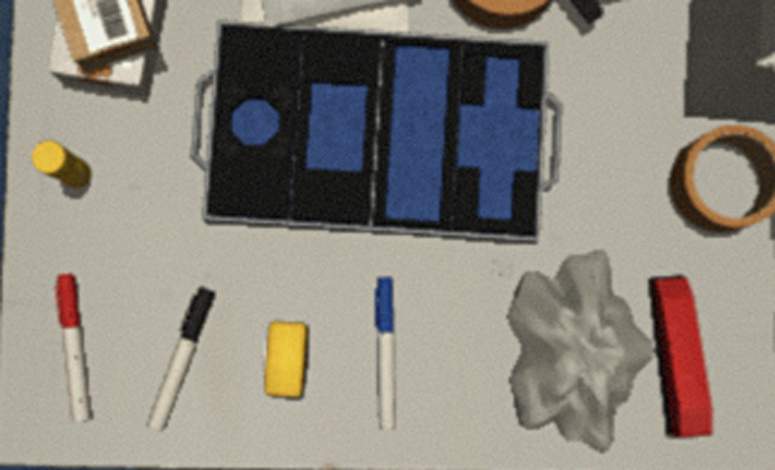

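View pics/s_crop.png

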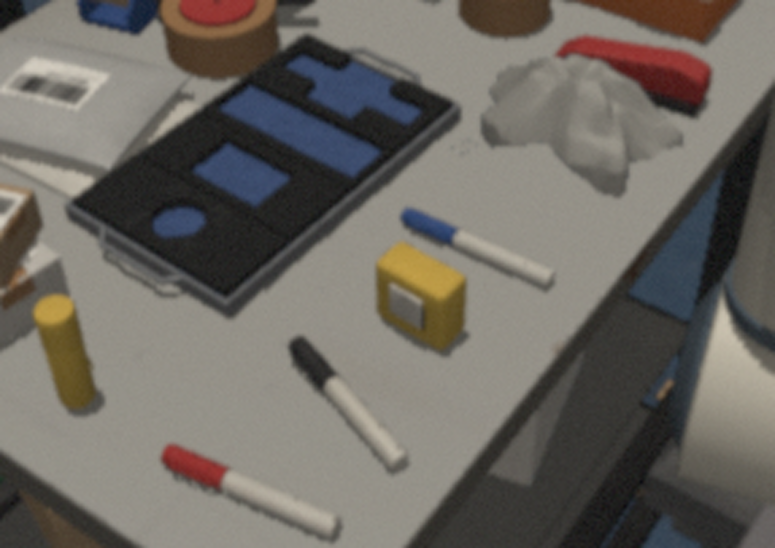

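```bash
python3 - <<'E'
from h import *
T=pickle.load(open("top0.pkl","rb"));S=pickle.load(open("scene0.pkl","rb"))
def crop(s,q,f,nm):
    x0,y0,x1,y1=q; cv2.imwrite(nm,cv2.resize(s["frame"][y0:y1,x0:x1,::-1],None,fx=f,fy=f,interpolation=cv2.INTER_CUBIC))
crop(T,(330,200,440,300),6,"pics/t_st.png"); crop(S,(300,130,410,210),7,"pics/s_st.png")
E
```

```text
(no output)
```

View pics/t_st.png

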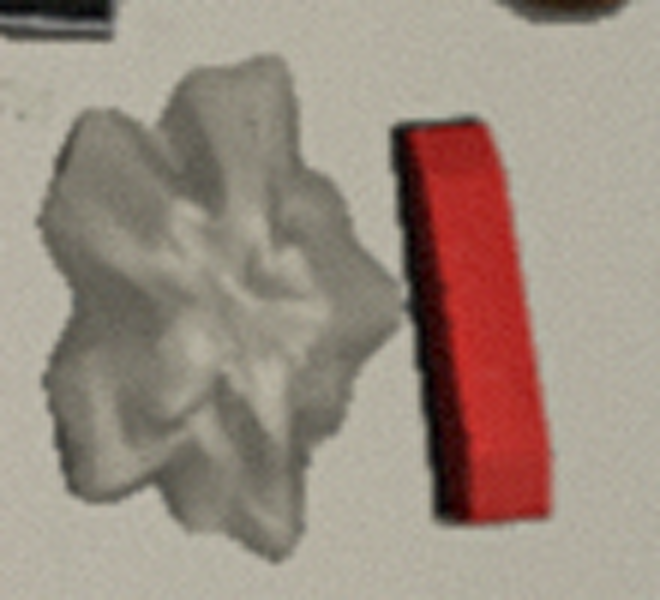

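View pics/s_st.png

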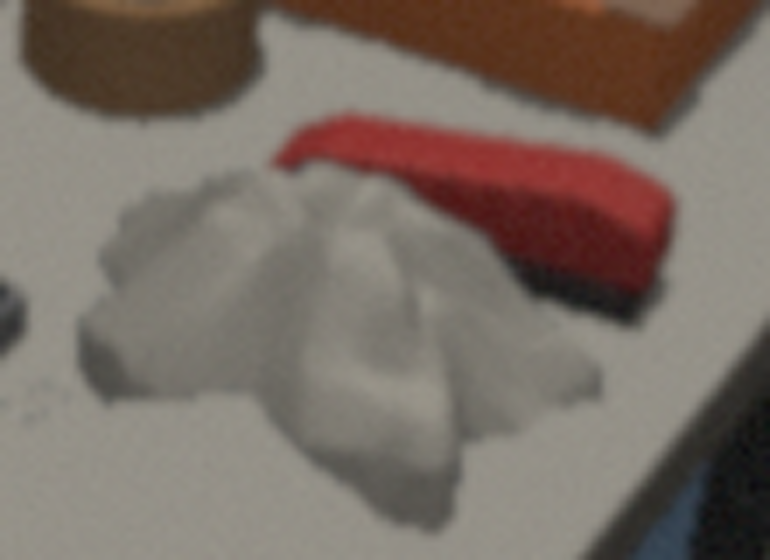

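```bash
python3 - <<'E'
from h import *
T=pickle.load(open("top0.pkl","rb"));S=pickle.load(open("scene0.pkl","rb"))
def p(u,v): return [330+(u+.5)/6-.5,200+(v+.5)/6-.5]
def q(u,v): return [300+(u+.5)/7-.5,130+(v+.5)/7-.5]
pr=lambda n,a:print(n,np.round(a*1000,1).tolist())
pr("base left edge z0 far/near",onz(T,[p(395,122),p(438,517)],0.0))
pr("  z.012",onz(T,[p(395,122),p(438,517)],0.012))
pr("arm right edge z.048: v=170,320,455",onz(T,[p(502,170),p(524,320),p(545,455)],0.048))
pr("near end right z .03,.04",np.vstack([onz(T,[p(549,517)],.03),onz(T,[p(549,517)],.04)]))
pr("far end right z.03",onz(T,[p(485,122)],.03))
pr("paper tip z .01/.03",np.vstack([onz(T,[p(402,312)],.01),onz(T,[p(402,312)],.03)]))
pr("near base corner scene z0",onz(S,[q(645,322)],0))
pr("paper right near blob",onz(T,[p(300,530),p(345,400),p(290,70),p(345,195)],.02))
# paper height: peak triangulate approx
print(tri(T,[p(230,300)],S,[q(350,180)]))
E
```

```text
base left edge z0 far/near [[514.1, -340.6, 0.0], [366.7, -355.9, 0.0]]
  z.012 [[513.3, -337.3, 12.0], [367.8, -352.4, 12.0]]
arm right edge z.048: v=170,320,455 [[494.4, -365.7, 48.0], [440.9, -373.1, 48.0], [393.2, -380.2, 48.0]]
near end right z .03,.04 [[369.9, -387.4, 30.0], [370.7, -384.1, 40.0]]
far end right z.03 [[512.7, -365.3, 30.0]]
paper tip z .01/.03 [[442.8, -340.0, 10.0], [443.0, -334.4, 30.0]]
near base corner scene z0 [[364.3, -358.1, 0.0]]
paper right near blob [[363.1, -299.4, 20.0], [410.4, -316.1, 20.0], [531.4, -296.1, 20.0], [485.5, -316.4, 20.0]]
(array([ 0.44317605, -0.26113318,  0.0887312 ]), np.float64(0.008057663647814075))
```

```bash
python3 - <<'E'
from h import *
T=pickle.load(open("top0.pkl","rb"));S=pickle.load(open("scene0.pkl","rb"))
def crop(s,q,f,nm):
    x0,y0,x1,y1=q; cv2.imwrite(nm,cv2.resize(s["frame"][y0:y1,x0:x1,::-1],None,fx=f,fy=f,interpolation=cv2.INTER_CUBIC))
crop(T,(390,140,540,290),4,"pics/t_box.png")
E
```

```text
(no output)
```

View pics/t_box.png

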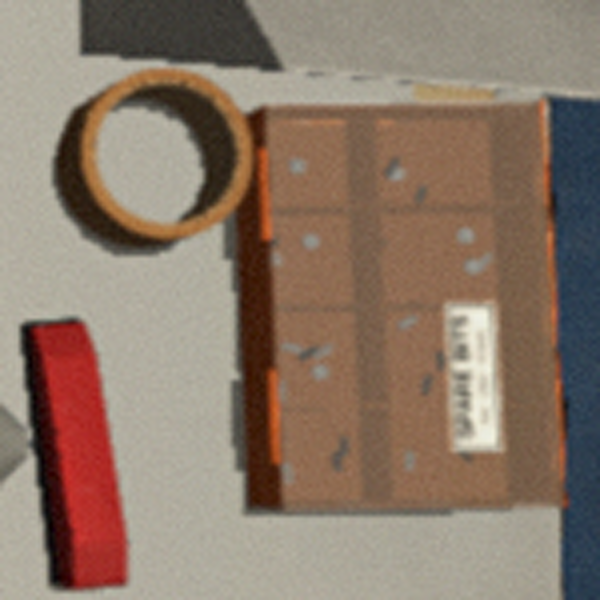

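```bash
python3 - <<'E'
from h import *
T=pickle.load(open("top0.pkl","rb"));S=pickle.load(open("scene0.pkl","rb"))
def p(u,v): return [390+(u+.5)/4-.5,140+(v+.5)/4-.5]
def q(u,v): return [300+(u+.5)/7-.5,130+(v+.5)/7-.5]
pr=lambda n,a:print(n,np.round(a*1000,1).tolist())
pr("box base left near/far z0",onz(T,[p(246,510),p(238,290)],0))
pr("scene box bottom corner",onz(S,[q(657,130)],0))
for z in (.04,.05,.06,.07): pr(f"box top left near {z}",onz(T,[p(283,508)],z)); 
for z in (.04,.05,.06,.07,.08): pr(f"paper silhouette {z}",onz(S,[q(350,165),q(420,190)],z))
E
```

```text
box base left near/far z0 [[409.7, -465.9, 0.0], [533.8, -463.3, 0.0]]
scene box bottom corner [[410.9, -467.4, 0.0]]
box top left near 0.04 [[412.8, -469.8, 40.0]]
box top left near 0.05 [[413.2, -465.5, 50.0]]
box top left near 0.06 [[413.6, -461.2, 60.0]]
box top left near 0.07 [[414.0, -457.0, 70.0]]
paper silhouette 0.04 [[472.7, -332.2, 40.0], [445.1, -332.9, 40.0]]
paper silhouette 0.05 [[466.8, -319.6, 50.0], [439.6, -320.3, 50.0]]
paper silhouette 0.06 [[461.0, -307.1, 60.0], [434.1, -307.8, 60.0]]
paper silhouette 0.07 [[455.1, -294.5, 70.0], [428.6, -295.2, 70.0]]
paper silhouette 0.08 [[449.2, -282.0, 80.0], [423.1, -282.7, 80.0]]
```

```bash
cat >> h.py <<'E'
from station import r
def snap(tag,views=("top","scene")):
    out=[]
    for n in views:
        s=r.snapshot(n); pickle.dump(s,open(f"{n}_{tag}.pkl","wb")); out.append(s)
        cv2.imwrite(f"pics/{n}_{tag}.png",cv2.resize(s["frame"][:,:,::-1],(800,600),interpolation=cv2.INTER_CUBIC))
    return out
def st(n=""):
    s=r.sense(); print(n,"t",round(s["clock"],1),"g",np.round((s["tcp_pos"]-[0,0,.163])*1000,1),"rpy",np.round(s["orientation"],1),"F",np.round(s["contact_force"],1),"open",round(s["opening"]*1000,1),"q",np.round(s["joints"]).astype(int))
def G(x,y,z): return [x,y,z+.163]
D=lambda psi:[180,0,psi]
E
python3 - <<'E'
from h import *
a=np.radians(7); u=np.array([np.cos(a),np.sin(a)]); n=np.array([-u[1],u[0]])
g=np.array([.440,-.361])-.040*u-.018*n; print(g)
r.reach(G(*g,.13),D(7)); st()
r.servo_line(G(*g,.033),speed=.12); st("down")
r.grab(40); st("grab")
snap("grab1")
E
```

```text
[ 0.4024918 -0.3837406]
 t 1.3 g [ 402.1 -384.4  130.7] rpy [179.9  -0.    7. ] F [-0.2  0.7 -0. ] open 87.9 q [-47  -1  88   0  93  36]
down t 2.3 g [ 402.7 -384.1   34. ] rpy [ 1.799e+02 -1.000e-01  7.000e+00] F [-0.3  0.   1. ] open 87.9 q [-47   2  95   0  83  36]
grab t 3.2 g [ 402.5 -383.7   33. ] rpy [-180.    0.    7.] F [0.4 1.5 1.3] open 31.3 q [-47   2  95   0  83  36]
```

View pics/top_grab1.png

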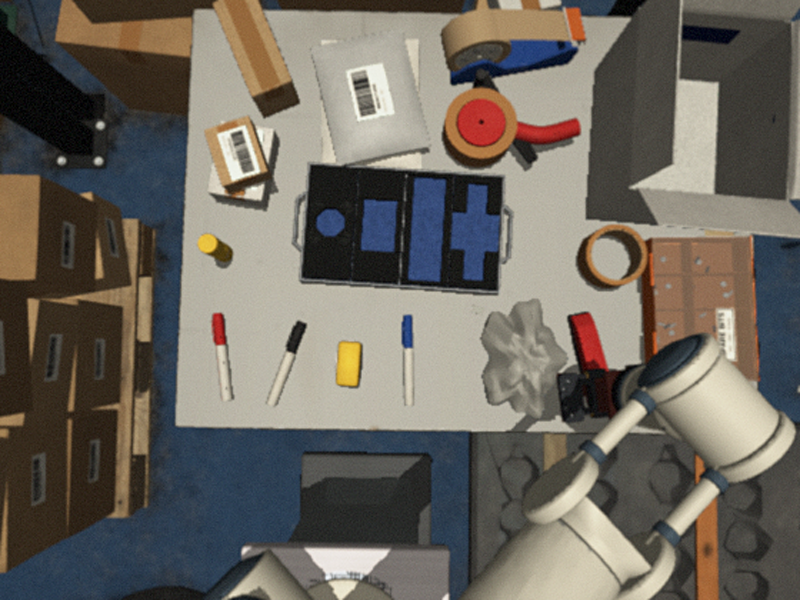

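View pics/scene_grab1.png

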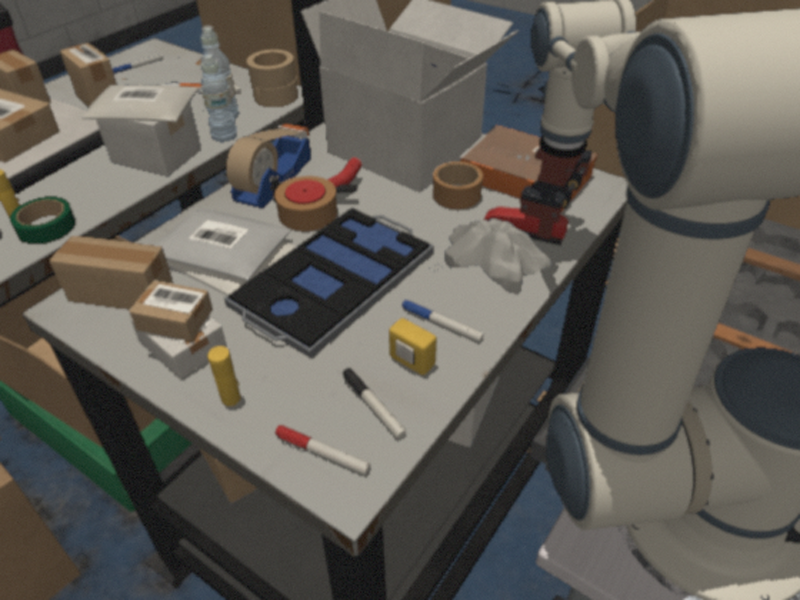

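```bash
python3 - <<'E'
from h import *
p=r.sense()["tcp_pos"]
r.servo_line([p[0],p[1],.163+.15],speed=.15); st("up")
r.servo_line(G(.604,-.1123,.15),D(-3),speed=.2); st("over")
r.servo_line(G(.604,-.1123,.085),speed=.15); st("over")
snap("ov1")
E
```

```text
up t 4.2 g [ 402.3 -383.6  148.4] rpy [-1.799e+02  1.000e-01  7.000e+00] F [-1.  -0.9 -3.8] open 31.1 q [-47  -1  87   0  95  36]
over t 6.1 g [ 603.7 -113.   150.1] rpy [180.    0.   -3.1] F [ 0.7 -0.  -2.9] open 31.3 q [-14   7  77   0  95  79]
over t 6.6 g [ 604.  -112.6   85.5] rpy [180.  -0.  -3.] F [ 0.1 -0.1 -1.9] open 31.1 q [-14   9  82   0  89  79]
```

View pics/top_ov1.png

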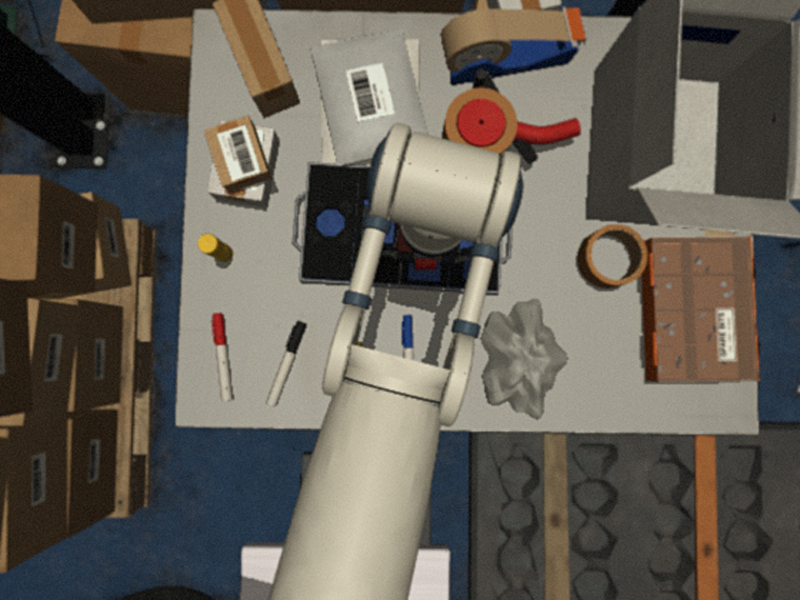

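View pics/scene_ov1.png

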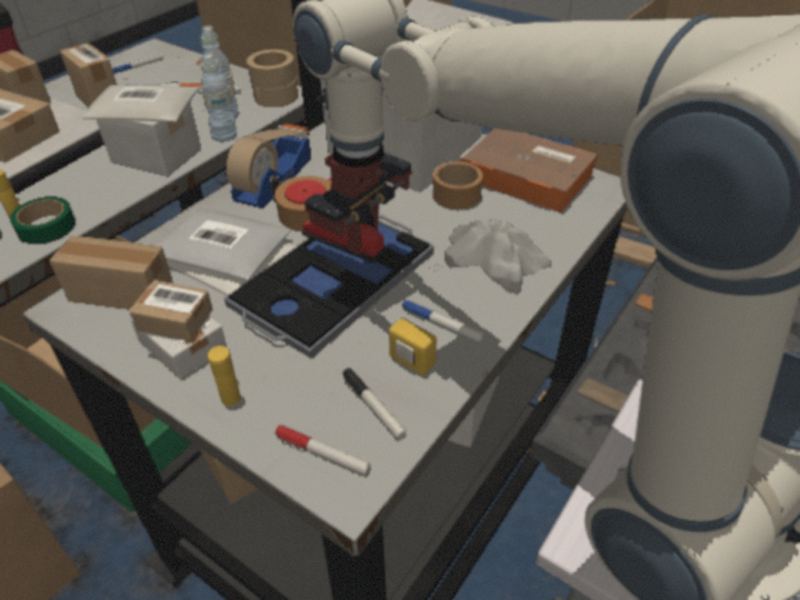

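```bash
python3 - <<'E'
from h import *
S=pickle.load(open("scene_ov1.pkl","rb"))
x0,y0,x1,y1=195,95,315,205
cv2.imwrite("pics/s_ov1c.png",cv2.resize(S["frame"][y0:y1,x0:x1,::-1],None,fx=6.5,fy=6.5,interpolation=cv2.INTER_CUBIC)[:600])
E
```

```text
(no output)
```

View pics/s_ov1c.png

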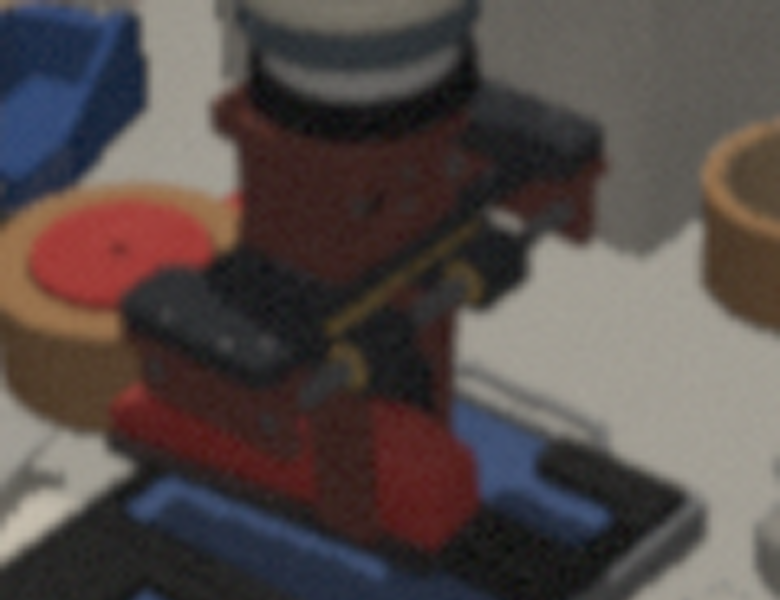

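```bash
python3 - <<'E'
from h import *
S=pickle.load(open("scene_ov1.pkl","rb"))
p=lambda u,v:[195+(u+.5)/6.5-.5,95+(v+.5)/6.5-.5]
for z,pts in ((.0645,[(112,432),(310,497),(432,550)]),(.0525,[(112,452)]),(.1005,[(472,455),(420,408)])):
    print(z,np.round(onz(S,[p(*k) for k in pts],z)*1000,1).tolist())
# predicted corners if aligned
u=np.array([.9986,-.0523]);n=np.array([.0523,.9986]);c=np.array([.644,-.1146])
for l in (-.0745,.0745):
  for w,z in ((.017,.0525),(.015,.0645)):
    q=np.r_[c+l*u+w*n,z]; uv=proj(S,q)[0]; print(l,z,np.round(q*1000,1),((uv-[195,95]+.5)*6.5-.5).round())
E
```

```text
0.0645 [[714.0, -89.3, 64.5], [629.8, -100.3, 64.5], [575.7, -100.9, 64.5]]
0.0525 [[717.5, -91.4, 52.5]]
0.1005 [[567.8, -115.5, 100.5], [598.8, -127.0, 100.5]]
-0.0745 0.0525 [570.5 -93.7  52.5] [433. 593.]
-0.0745 0.0645 [570.4 -95.7  64.5] [435. 563.]
0.0745 0.0525 [ 719.3 -101.5   52.5] [126. 437.]
0.0745 0.0645 [ 719.2 -103.5   64.5] [127. 408.]
```

```bash
python3 - <<'E'
from h import *
S=pickle.load(open("scene_ov1.pkl","rb"));T=pickle.load(open("top_grab1.pkl","rb"));T2=pickle.load(open("top_ov1.pkl","rb"))
a=cv2.resize(T["frame"][205:295,385:445,::-1],None,fx=6,fy=6,interpolation=cv2.INTER_CUBIC)
b=cv2.resize(T2["frame"][150:210,250:330,::-1],None,fx=5,fy=5,interpolation=cv2.INTER_CUBIC)
o=np.zeros((540,770,3),np.uint8);o[:a.shape[0],:a.shape[1]]=a;o[:b.shape[0],370:770]=b[:, :400];cv2.imwrite("pics/cmp.png",o)
E
```

```text
(no output)
```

View pics/cmp.png

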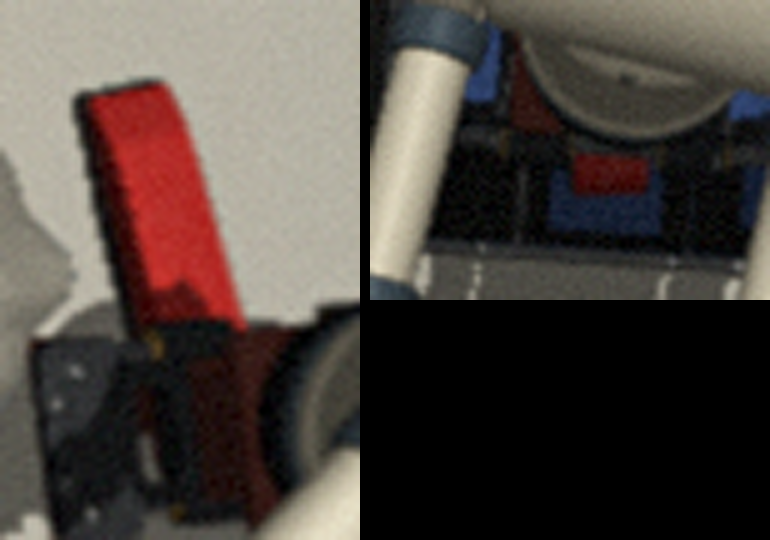

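```bash
python3 - <<'E'
from h import *
r.servo_line(G(.604,-.1143,.085),D(-8),speed=.1); st("rot")
S,=snap("ov2",("scene",))
x0,y0,x1,y1=195,95,315,205
cv2.imwrite("pics/s_ov2c.png",cv2.resize(S["frame"][y0:y1,x0:x1,::-1],None,fx=6.5,fy=6.5,interpolation=cv2.INTER_CUBIC)[:600])
E
```

```text
rot t 7.0 g [ 604.3 -114.4   86.4] rpy [ 1.8e+02 -1.0e-01 -7.9e+00] F [ 0.7 -0.2 -2.3] open 29.7 q [-14   9  82   0  89  84]
```

View pics/s_ov2c.png

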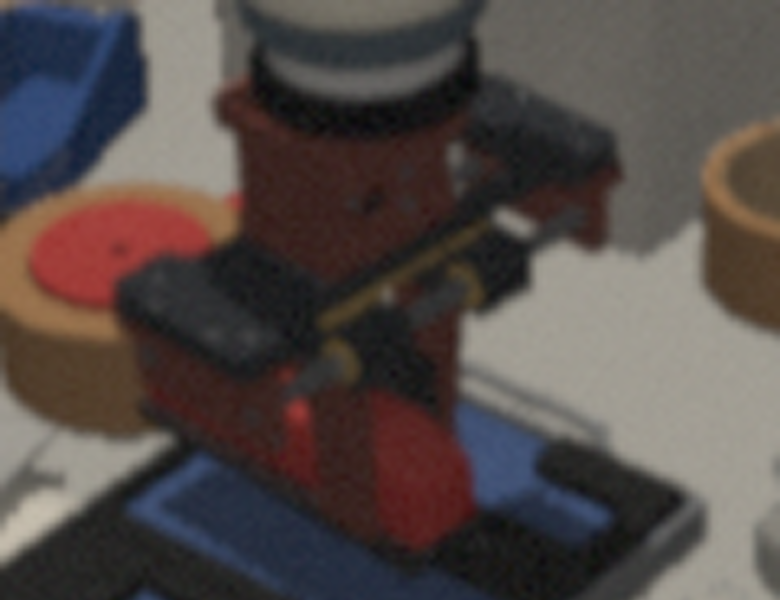

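```bash
python3 - <<'E'
from h import *
S=pickle.load(open("scene_ov2.pkl","rb"))
p=lambda u,v:[195+(u+.5)/6.5-.5,95+(v+.5)/6.5-.5]
print(np.round(onz(S,[p(148,397),p(300,485),p(400,546)],.0655)*1000,1).tolist(),np.round(onz(S,[p(140,415),p(410,560)],.0535)*1000,1).tolist())
E
```

```text
[[716.2, -112.3, 65.5], [636.2, -102.7, 65.5], [585.6, -95.4, 65.5]] [[722.9, -113.7, 53.5], [587.2, -102.6, 53.5]]
```

```bash
python3 - <<'E'
from h import *
r.servo_line(G(.604,-.1128,.07),D(-4),speed=.08); st("rot")
S,=snap("ov3",("scene",))
x0,y0,x1,y1=195,95,315,205
cv2.imwrite("pics/s_ov3c.png",cv2.resize(S["frame"][y0:y1,x0:x1,::-1],None,fx=6.5,fy=6.5,interpolation=cv2.INTER_CUBIC)[:650])
E
```

```text
rot t 7.4 g [ 603.9 -112.7   69.6] rpy [-1.8e+02  1.0e-01 -4.0e+00] F [ 0.6  0.6 -2.7] open 29.9 q [-14   9  84   0  87  80]
```

View pics/s_ov3c.png

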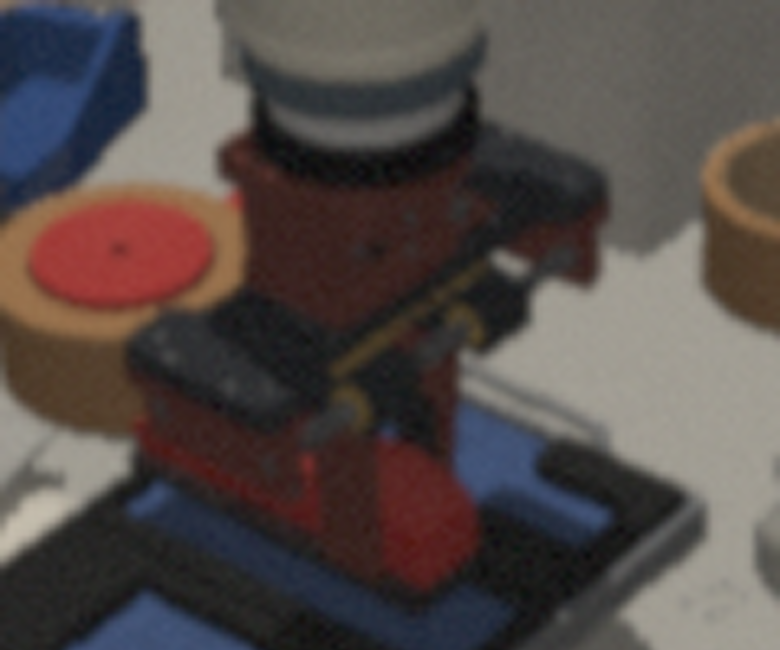

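```bash
python3 - <<'E'
from h import *
S=pickle.load(open("scene_ov3.pkl","rb"))
p=lambda u,v:[195+(u+.5)/6.5-.5,95+(v+.5)/6.5-.5]
print(np.round(onz(S,[p(135,452),p(300,525),p(400,588)],.0486)*1000,1).tolist(),np.round(onz(S,[p(135,475),p(405,604)],.0366)*1000,1).tolist())
r.servo_line(G(.604,-.1128,.049),speed=.06); st("low")
r.servo_line(G(.604,-.1128,.0470),speed=.03); st("low")
snap("lo1",("scene",))
E
```

```text
[[714.1, -99.9, 48.6], [635.9, -100.7, 48.6], [584.5, -92.8, 48.6]] [[716.0, -100.3, 36.6], [586.7, -97.9, 36.6]]
low t 7.9 g [ 603.8 -112.8   48.4] rpy [-1.8e+02  1.0e-01 -4.0e+00] F [ 0.1  0.3 -3.2] open 30.1 q [-14  10  85   0  85  80]
low t 8.2 g [ 604.  -112.8   47. ] rpy [-180.    0.   -4.] F [ 0.2  1.  -2.2] open 30.0 q [-14  10  85   0  85  80]
```

View pics/scene_lo1.png

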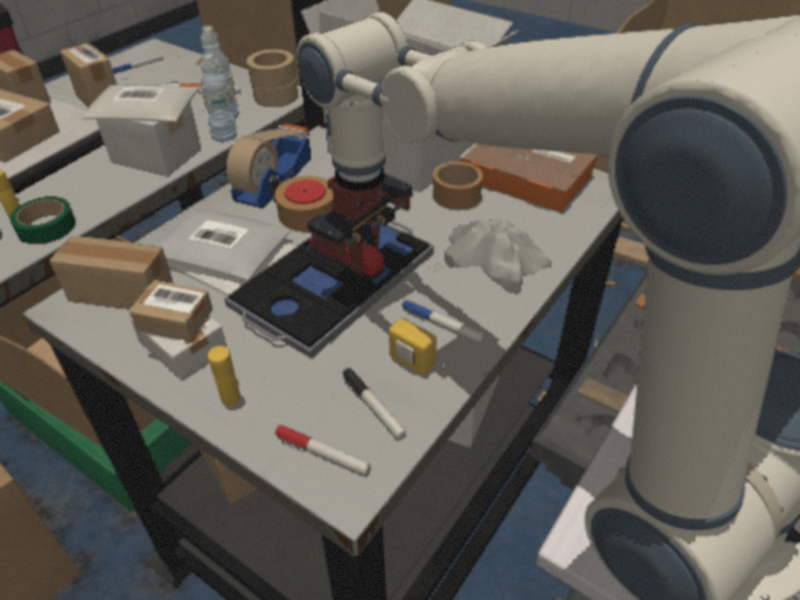

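```bash
python3 - <<'E'
from h import *
r.servo_line(G(.604,-.1128,.0455),speed=.03); st("low")
r.let_go(); st("rel")
r.servo_line(G(.604,-.1128,.15),speed=.15)
r.reach(G(.434,-.002,.16),D(87)); st("over tape")
snap("p1")
E
```

```text
low t 8.5 g [ 604.  -112.8   46.9] rpy [180.  -0.  -4.] F [-3.9  1.   6.5] open 29.9 q [-14  10  85   0  85  80]
rel t 9.5 g [ 604.  -112.8   45.5] rpy [-180.   -0.   -4.] F [-0.7  0.4 -0.3] open 87.8 q [-14  10  85   0  85  80]
over tape t 11.6 g [434.2  -2.1 159.6] rpy [-180.     0.    86.9] F [-0.3 -0.2  0. ] open 88.0 q [ -5 -21 103   0  98  -2]
```

View pics/top_p1.png

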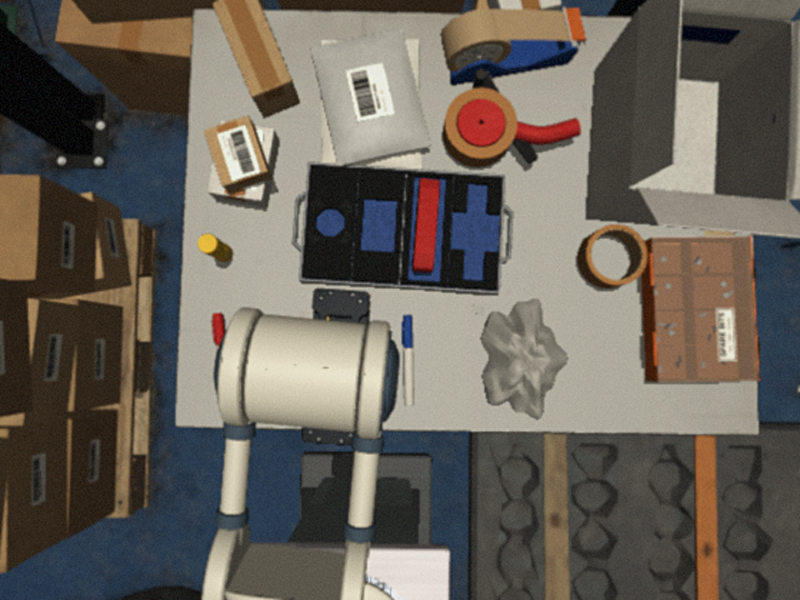

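View pics/scene_p1.png

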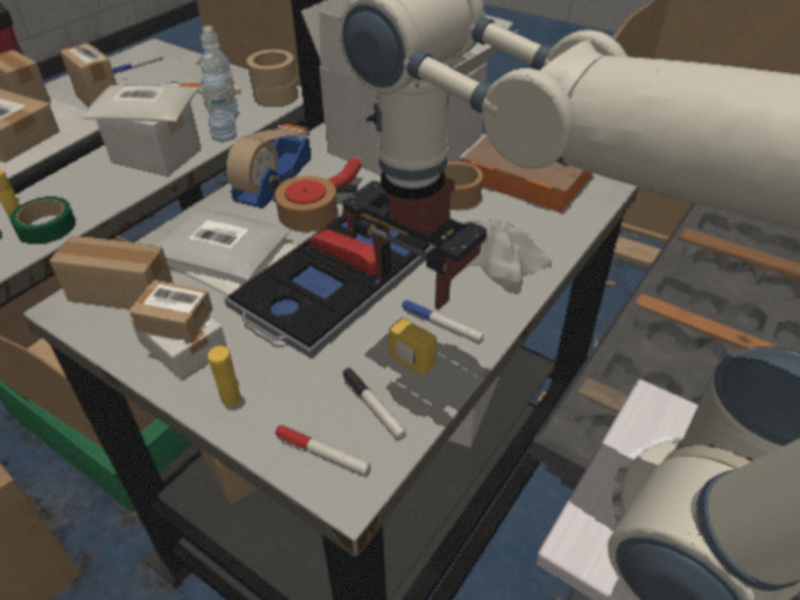

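```bash
python3 - <<'E'
from h import *
r.servo_line(G(.4335,-.0025,.16),D(86.9),speed=.1)
r.servo_line(G(.4335,-.0025,.036),speed=.12); st("down")
r.grab(30); st("grab")
r.servo_line(G(.4335,-.0025,.15),speed=.15); st("up")
r.servo_line(G(.648,-.043,.15),D(87),speed=.2)
r.servo_line(G(.648,-.043,.085),speed=.15); st("over")
snap("ov4")
E
```

```text
down t 13.2 g [433.8  -2.5  36.9] rpy [179.9   0.   86.9] F [-0.1  0.4 -0.1] open 87.9 q [ -5 -18 113   0  85  -2]
grab t 13.6 g [433.6  -2.5  36.4] rpy [180.    0.   86.9] F [0.3 0.9 1.4] open 66.0 q [ -5 -18 113   0  85  -2]
up t 14.6 g [433.3  -2.5 148.7] rpy [-179.9   -0.    86.9] F [ 0.1 -0.2 -2. ] open 66.0 q [ -5 -21 104   0  97  -2]
over t 16.4 g [647.9 -42.9  85.8] rpy [180.   0.  87.] F [-0.1 -0.1 -1.7] open 66.2 q [-7 14 76  0 89 -4]
```

View pics/scene_ov4.png

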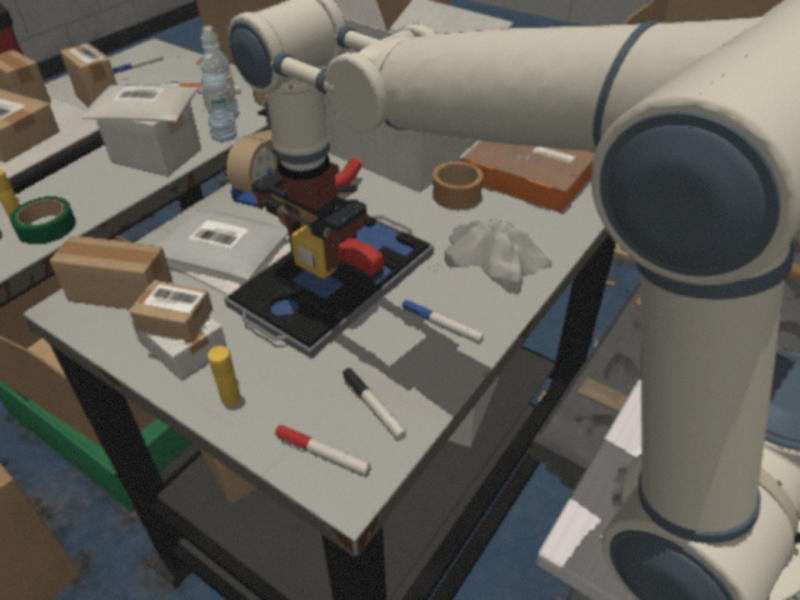

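View pics/top_ov4.png

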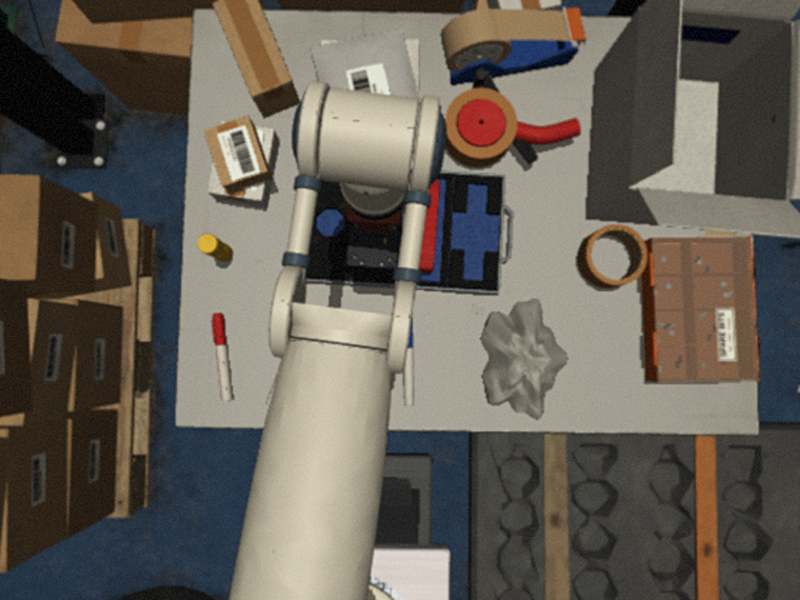

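```bash
python3 - <<'E'
from h import *
r.servo_line(G(.648,-.043,.056),speed=.1); st("a")
r.servo_line(G(.648,-.043,.0505),speed=.04); st("b")
r.servo_line(G(.648,-.043,.0492),speed=.03); r.wait(.2); st("c")
if abs(r.sense()["contact_force"]).max()<25:
    r.let_go(); st("rel")
    r.servo_line(G(.648,-.043,.16),speed=.15)
    r.reach(G(.585,.15,.20),D(0)); st("away")
    snap("p2")
E
```

```text
a t 16.9 g [647.8 -43.   55.2] rpy [-179.9   -0.    87. ] F [ 0.2 -0.4 -1.6] open 65.8 q [-7 15 78  0 87 -4]
b t 17.2 g [648.1 -43.   50.8] rpy [180.   0.  87.] F [-0.3  0.5 -1.5] open 65.7 q [-7 15 79  0 86 -4]
c t 17.6 g [648.2 -43.   50.4] rpy [179.9   0.   87. ] F [-0.3 -0.2  5.5] open 65.6 q [-7 15 79  0 86 -4]
rel t 18.2 g [648. -43.  49.] rpy [-180.   -0.   87.] F [ 0.3  0.2 -0.1] open 87.5 q [-7 15 79  0 86 -4]
away t 20.7 g [585.1 149.7 199.4] rpy [180.   0.   0.] F [ 0.3 -0.2 -0.8] open 88.1 q [ 11   6  74   0 100 101]
```

View pics/scene_p2.png

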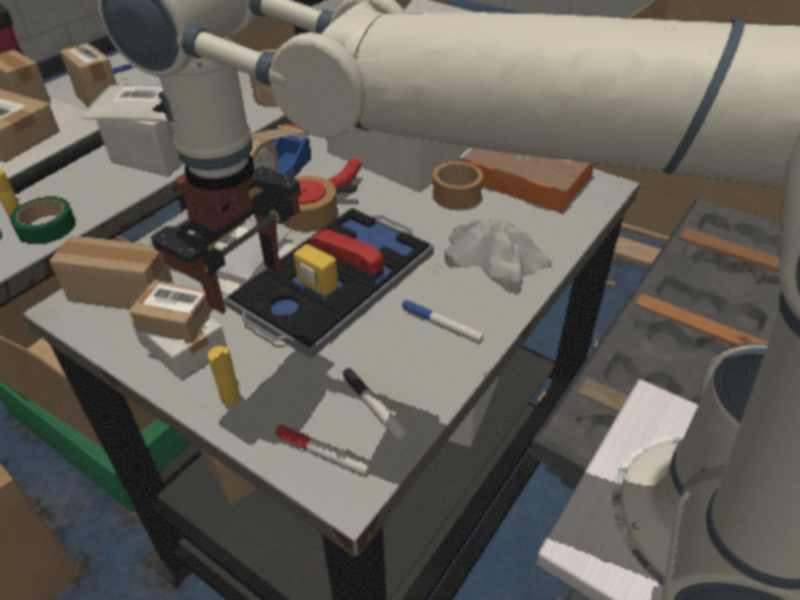

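View pics/top_p2.png

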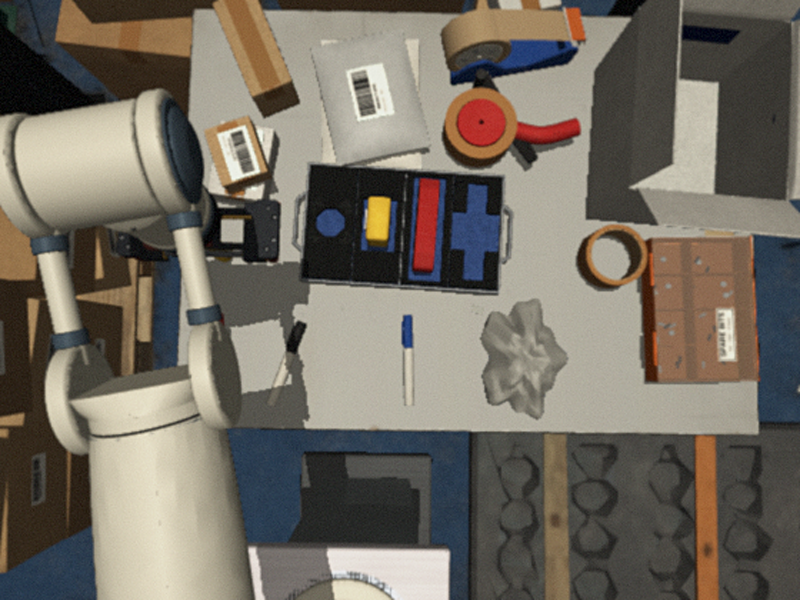

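```bash
python3 - <<'E'
from h import *
T=pickle.load(open("top0.pkl","rb"));S=pickle.load(open("scene0.pkl","rb"))
# top disc: bright yellow
for s,n,roi in ((T,"T",(130,155,170,190)),(S,"S",(140,235,175,290))):
    x0,y0,x1,y1=roi
    cv2.imwrite(f"pics/glue{n}.png",cv2.resize(s["frame"][y0:y1,x0:x1,::-1],None,fx=10,fy=10,interpolation=cv2.INTER_CUBIC))
    for vmin in (80,150,180):
        for c in blobs(s,(18,100,vmin),(35,255,255),roi,15): print(n,vmin,cv2.boundingRect(c),rect(s,c,.094))
E
```

```text
T 80 (138, 163, 17, 16) ((601.7, 199.8), (31.7, 28.0), 72.5)
T 150 (138, 163, 14, 14) ((603.4, 202.0), (27.1, 26.7), 2.3)
T 180 (138, 163, 14, 14) ((602.7, 202.1), (26.5, 26.5), -69.6)
S 80 (145, 242, 23, 42) ((568.2, 224.9), (106.8, 27.4), -31.4)
S 150 (146, 242, 14, 11) ((601.3, 203.9), (26.3, 24.1), -44.2)
S 180 (147, 243, 12, 9) ((600.9, 204.3), (20.5, 20.4), 17.1)
```

View pics/glueT.png

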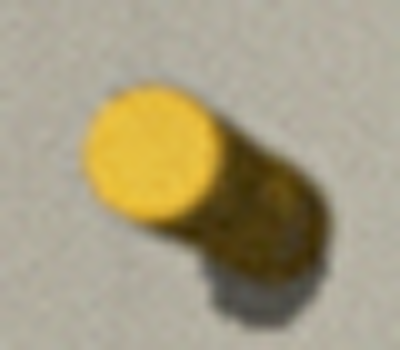

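View pics/glueS.png

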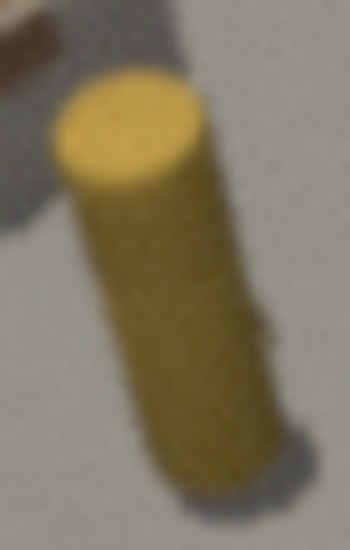

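```bash
python3 - <<'E'
from h import *
r.reach(G(.602,.2025,.18),D(0))
r.servo_line(G(.602,.2025,.06),speed=.12); st("down")
r.grab(15); st("grab")
r.servo_line(G(.602,.2025,.16),speed=.15); st("up")
r.reach(G(.652,.0335,.16),D(87))
r.servo_line(G(.652,.0335,.11),speed=.15); st("over")
snap("ov5")
E
```

```text
down t 22.3 g [602.3 202.6  61.3] rpy [-1.8e+02 -1.0e-01 -0.0e+00] F [-0.3 -0.7  0.3] open 87.5 q [ 16  13  81   0  87 106]
grab t 23.2 g [602.  202.5  60. ] rpy [-180.    0.    0.] F [ 0.4  1.  -0.4] open 28.9 q [ 16  13  81   0  87 106]
up t 24.0 g [601.9 202.5 158.7] rpy [1.8e+02 1.0e-01 0.0e+00] F [ 0.1  0.7 -0.9] open 28.8 q [ 16  11  73   0  96 106]
over t 26.1 g [651.9  33.7 109.8] rpy [-179.9   -0.    87. ] F [-0.8  0.4  0.2] open 28.7 q [ 0 14 74  0 92  3]
```

View pics/scene_ov5.png

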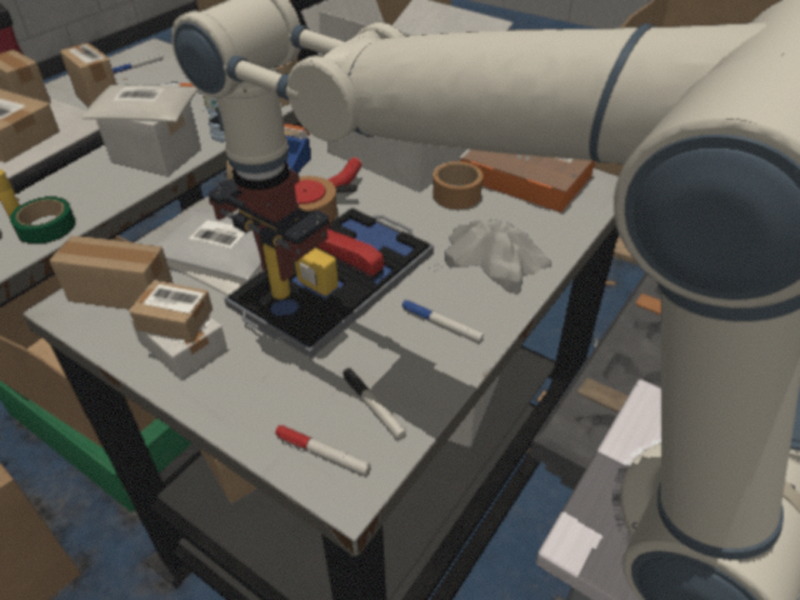

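```bash
python3 - <<'E'
from h import *
r.servo_line(G(.652,.0335,.08),speed=.1); st("a")
r.servo_line(G(.652,.0335,.0735),speed=.03); r.wait(.2); st("b")
if abs(r.sense()["contact_force"]).max()<20:
    r.let_go(); st("rel")
    r.servo_line(G(.652,.0335,.19),speed=.15)
    r.reach(G(.48,-.19,.2),D(0)); st("away")
    snap("p3")
T=pickle.load(open("top_p3.pkl","rb"))
roi=(178,210,222,292); x0,y0,x1,y1=roi
cv2.imwrite("pics/mk.png",cv2.resize(T["frame"][y0:y1,x0:x1,::-1],None,fx=7,fy=7,interpolation=cv2.INTER_CUBIC))
E
```

```text
a t 26.6 g [651.8  33.5  79.3] rpy [-179.9    0.    87. ] F [-0.4 -0.1 -0.3] open 29.0 q [ 0 15 76  0 89  3]
b t 27.2 g [652.1  33.5  73.8] rpy [180.  -0.  87.] F [ 0.8 -0.1  1. ] open 28.5 q [ 0 15 77  0 88  3]
rel t 28.2 g [652.   33.5  73.5] rpy [-180.    0.   87.] F [-0.4 -0.9  1.1] open 88.0 q [ 0 15 77  0 88  3]
away t 30.2 g [ 480.3 -189.7  199.4] rpy [-1.8e+02  0.0e+00  1.0e-01] F [ 0.  -0.7 -0.6] open 87.7 q [-25  -8  88   0 100  65]
```

View pics/top_p3.png

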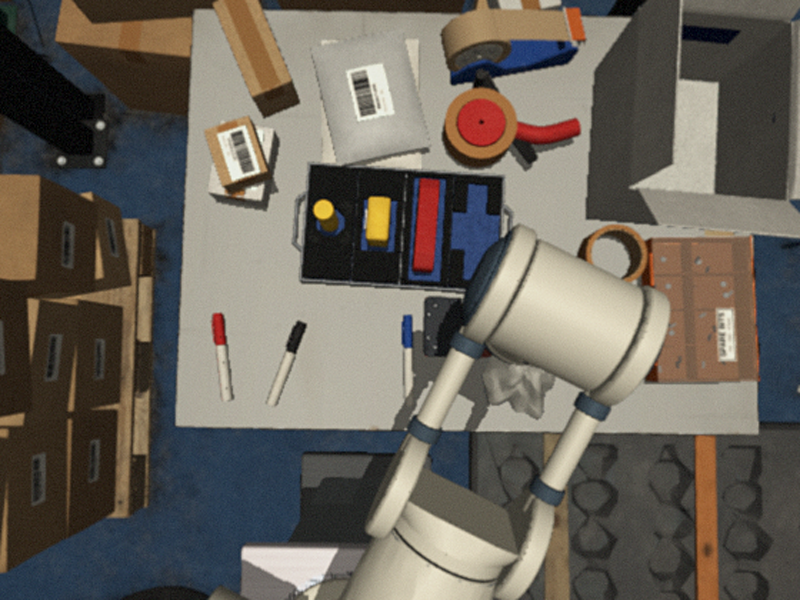

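View pics/scene_p3.png

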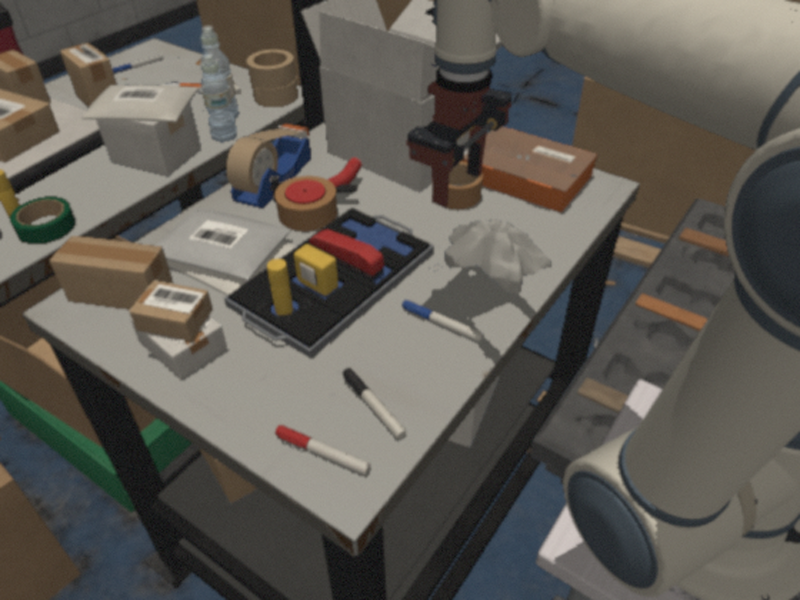

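View pics/mk.png

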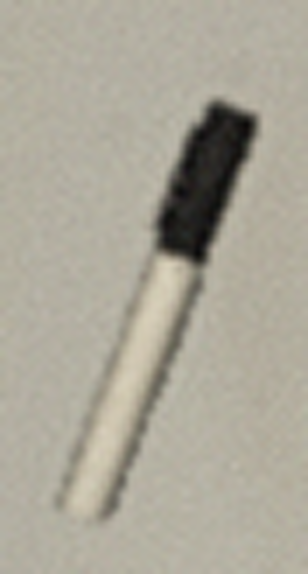

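```bash
python3 - <<'E'
from h import *
T=pickle.load(open("top0.pkl","rb"));S=pickle.load(open("scene_ov1.pkl","rb"));T3=pickle.load(open("top_p3.pkl","rb"))
p=lambda u,v:[195+(u+.5)/6.5-.5,95+(v+.5)/6.5-.5]
cv2.imwrite("pics/hd.png",cv2.resize(T["frame"][130:200,320:370,::-1],None,fx=8,fy=8,interpolation=cv2.INTER_CUBIC))
for z in (.005,.012,.02,.03): print(z,np.round(onz(S,[p(605,435),p(470,368)],z)*1000,1).tolist())
m=lambda u,v:[178+(u+.5)/7-.5,210+(v+.5)/7-.5]
a,b=onz(T3,[m(236,108),m(86,512)],.008)*1000
print("marker",a,b,(a+b)/2,np.linalg.norm(a-b),np.degrees(np.arctan2((a-b)[1],(a-b)[0])))
S3=pickle.load(open("scene_p3.pkl","rb")); print(proj(S3,np.array([a,b])/1000)*1.4286)
Y=[(18,100,80),(35,255,255)]
for c in blobs(T3,*Y,(210,130,242,170)): print("glue",rect(T3,c,.108))
for c in blobs(T3,(18,100,150),(35,255,255),(210,130,242,170)): print("glue top",rect(T3,c,.108))
for c in blobs(T3,*Y,(250,130,280,180)): print("tape",rect(T3,c,.076))
E
```

```text
0.005 [[607.4, -254.8, 5.0], [678.5, -261.1, 5.0]]
0.012 [[602.2, -247.2, 12.0], [672.6, -253.4, 12.0]]
0.02 [[596.2, -238.4, 20.0], [665.9, -244.6, 20.0]]
0.03 [[588.8, -227.5, 30.0], [657.5, -233.6, 30.0]]
marker [495.45768228  74.05813006   8.        ] [367.13154055 117.78830474   8.        ] [431.29461142  95.9232174    8.        ] 135.57258878393733 -18.81776030789166
[[346.41975369 369.58601415]
 [401.9653604  432.16217433]]
glue ((651.2, 34.2), (31.0, 28.5), 1.4)
glue top ((651.2, 34.2), (26.9, 24.4), 1.4)
tape ((647.0, -43.2), (67.4, 33.6), -2.9)
```

View pics/hd.png

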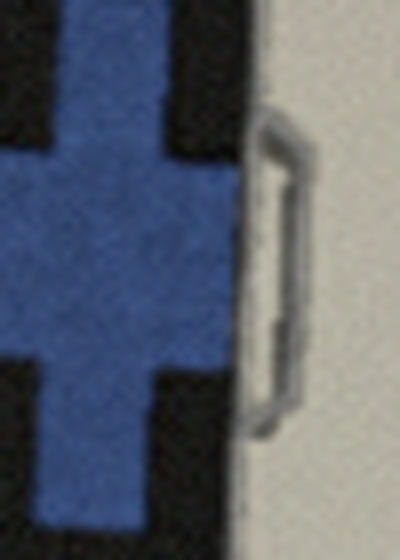

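```bash
python3 - <<'E'
from h import *
S=pickle.load(open("scene0.pkl","rb"));T=pickle.load(open("top0.pkl","rb"))
k=.7
print("box bottom",np.round(onz(S,[[425*k,187*k],[330*k,137*k]],0)*1000).tolist())
for z in (.1,.15,.2): print(z,"top left edge",np.round(onz(T,[[588*k,216*k],[598*k,70*k]],z)*1000).tolist())
r.reach(G(.4315,.0965,.15),D(-18.8)); st()
r.servo_line(G(.4315,.0965,.040),speed=.12)
r.servo_line(G(.4315,.0965,.024),speed=.05); st("down")
r.grab(12); st("grab")
r.servo_line(G(.4315,.0965,.15),speed=.15); st("up")
snap("m1")
E
```

```text
box bottom [[668.0, -393.0, 0.0], [950.0, -441.0, 0.0]]
0.1 top left edge [[650.0, -347.0, 100.0], [869.0, -364.0, 100.0]]
0.15 top left edge [[639.0, -331.0, 150.0], [845.0, -347.0, 150.0]]
0.2 top left edge [[628.0, -315.0, 200.0], [822.0, -331.0, 200.0]]
 t 31.5 g [431.8  96.3 150.3] rpy [180.   -0.  -18.8] F [ 0.1 -0.7 -0.6] open 88.2 q [  8 -20 103   0  97 117]
down t 33.0 g [431.3  96.5  23.6] rpy [180.    0.  -18.8] F [-1.4  0.6  0.3] open 88.1 q [  8 -16 113   0  83 117]
grab t 34.1 g [431.5  96.5  24. ] rpy [-180.    -0.   -18.8] F [ 0.2 -0.1  0.3] open 16.1 q [  8 -16 113   0  83 117]
up t 35.1 g [431.3  96.5 148.8] rpy [ 1.80e+02  1.00e-01 -1.88e+01] F [0.5 0.1 0.5] open 16.0 q [  8 -20 103   0  97 117]
```

View pics/scene_m1.png

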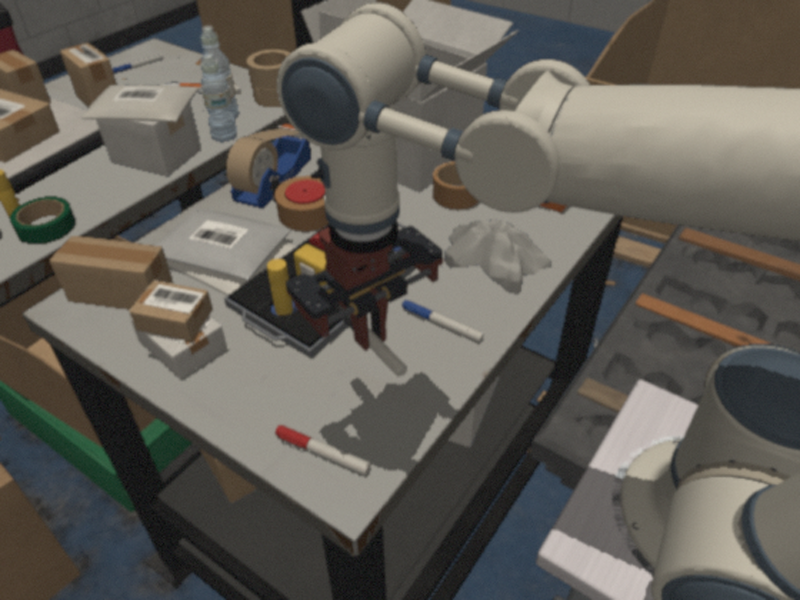

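```bash
python3 - <<'E'
from h import *
S=pickle.load(open("scene0.pkl","rb"));T=pickle.load(open("top0.pkl","rb"))
def crop(s,q,f,nm):
    x0,y0,x1,y1=q; cv2.imwrite(nm,cv2.resize(s["frame"][y0:y1,x0:x1,::-1],None,fx=f,fy=f,interpolation=cv2.INTER_CUBIC))
crop(S,(200,0,370,140),4.5,"pics/bxS.png");crop(T,(400,0,560,170),3.5,"pics/bxT.png")
E
```

```text
(no output)
```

View pics/bxS.png

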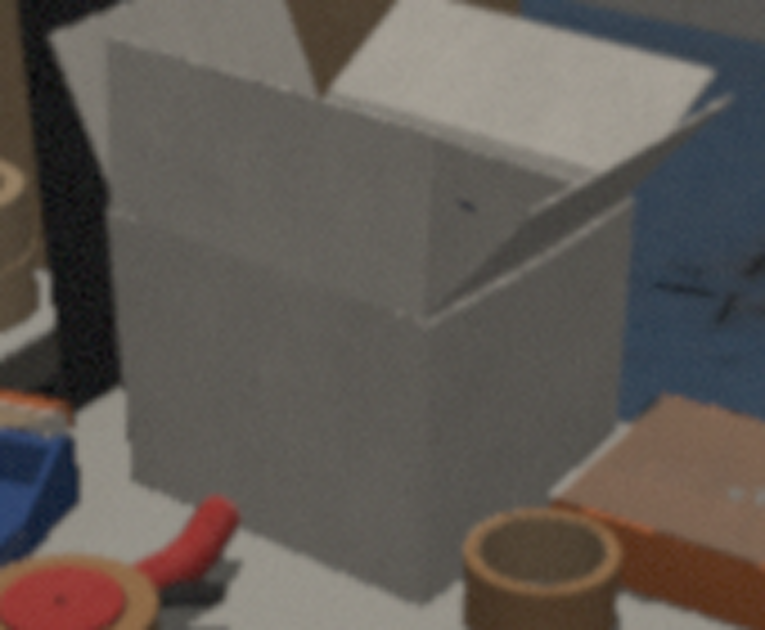

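View pics/bxT.png

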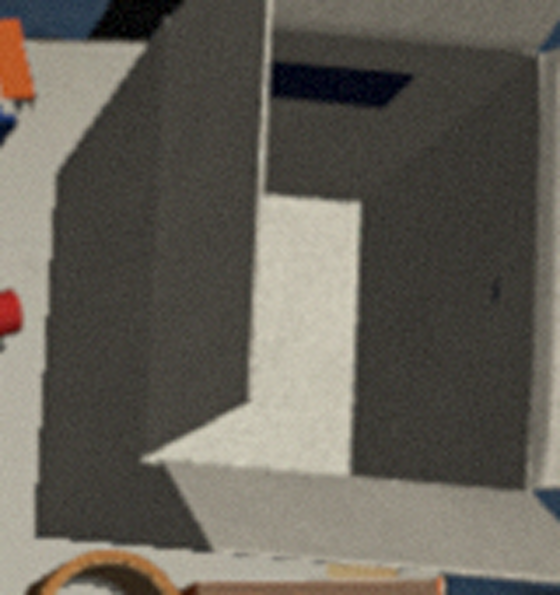

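```bash
python3 - <<'E'
from h import *
r.servo_line(G(.600,-.15,.15),D(-3),speed=.25)
r.servo_line(G(.642,-.1965,.15),speed=.2); st("over")
r.servo_line(G(.642,-.1965,.085),speed=.15); st("lower")
snap("m2")
S=pickle.load(open("scene_m2.pkl","rb"))
x0,y0,x1,y1=195,95,315,205
cv2.imwrite("pics/s_m2c.png",cv2.resize(S["frame"][y0:y1,x0:x1,::-1],None,fx=5.4,fy=5.4,interpolation=cv2.INTER_CUBIC))
E
```

```text
over t 37.0 g [ 641.8 -195.8  149.8] rpy [-180.    0.   -3.] F [-0.5 -0.4  0.3] open 16.1 q [-20  16  67   0  96  73]
lower t 37.6 g [ 641.9 -196.    85.8] rpy [180.  -0.  -3.] F [-0.2 -0.  -0.4] open 16.0 q [-20  17  73   0  90  73]
```

View pics/s_m2c.png

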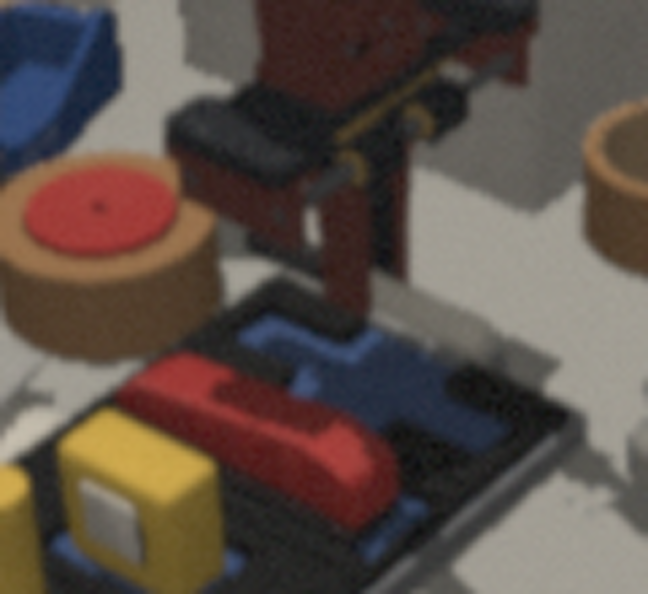

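View pics/top_m2.png

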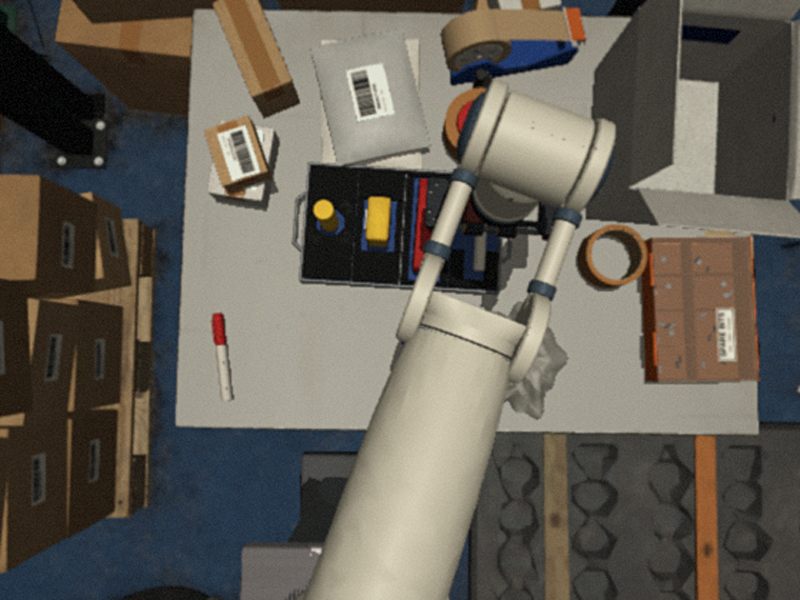

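```bash
python3 - <<'E'
from h import *
S=pickle.load(open("scene_m2.pkl","rb"))
p=lambda u,v:[195+(u+.5)/5.4-.5,95+(v+.5)/5.4-.5]
print(np.round(onz(S,[p(492,348),p(385,290),p(255,245)],.069)*1000,1).tolist())
r.servo_line(G(.643,-.1965,.060),speed=.1)
r.servo_line(G(.643,-.1965,.0465),speed=.05); r.wait(.2); st("low")
S,=snap("m3",("scene",))
x0,y0,x1,y1=195,95,315,205
cv2.imwrite("pics/s_m3c.png",cv2.resize(S["frame"][y0:y1,x0:x1,::-1],None,fx=5.4,fy=5.4,interpolation=cv2.INTER_CUBIC))
E
```

```text
[[569.1, -190.3, 69.0], [633.9, -199.0, 69.0], [705.0, -193.8, 69.0]]
low t 38.7 g [ 643.1 -196.5   46.9] rpy [180.  -0.  -3.] F [ 1.   0.6 -1.1] open 16.0 q [-20  19  75   0  86  73]
```

View pics/s_m3c.png

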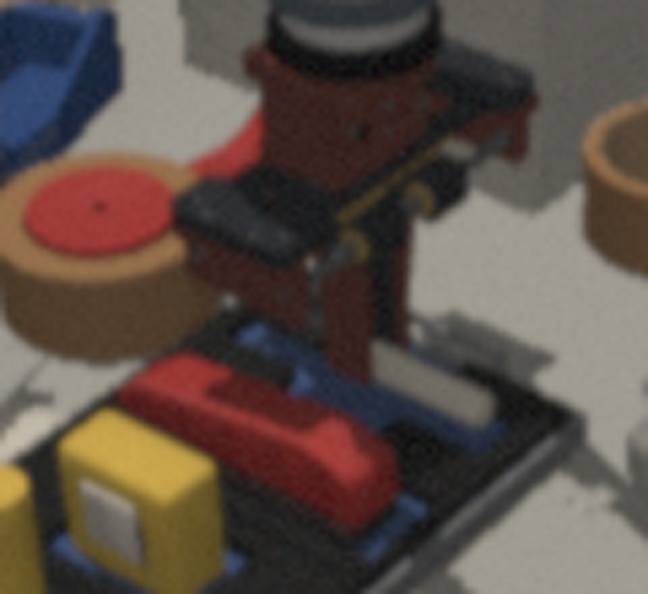

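```bash
python3 - <<'E'
from h import *
r.servo_line(G(.6455,-.1965,.0458),speed=.03); r.wait(.2); st("low")
r.let_go(); r.wait(.2); st("rel")
r.servo_line(G(.6455,-.1965,.15),speed=.12)
r.reach(G(.50,-.30,.2),D(0)); r.reach(G(.40,-.40,.25),D(0)); st("away")
T,S=snap("end")
a=cv2.resize(T["frame"][105:215,200:370,::-1],None,fx=4.6,fy=4.6,interpolation=cv2.INTER_CUBIC);cv2.imwrite("pics/endT.png",a)
b=cv2.resize(S["frame"][130:255,155:310,::-1],None,fx=4.7,fy=4.7,interpolation=cv2.INTER_CUBIC);cv2.imwrite("pics/endS.png",b)
E
```

```text
low t 39.2 g [ 645.5 -196.5   45.8] rpy [-180.   -0.   -3.] F [ 0.5  1.  -0.5] open 16.2 q [-20  19  74   0  86  73]
rel t 40.6 g [ 645.5 -196.5   45.8] rpy [180.  -0.  -3.] F [ 0.2  0.3 -0.4] open 87.9 q [-20  19  74   0  86  73]
away t 43.0 g [ 401.2 -399.4  248.8] rpy [-1.799e+02  0.000e+00  1.000e-01] F [0.1 0.4 0.1] open 87.5 q [-48   0  75   0 105  42]
```

View pics/endT.png

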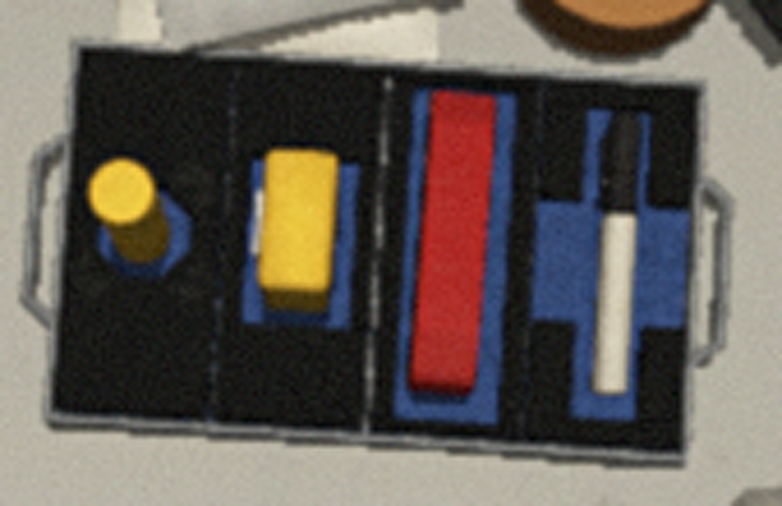

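View pics/endS.png

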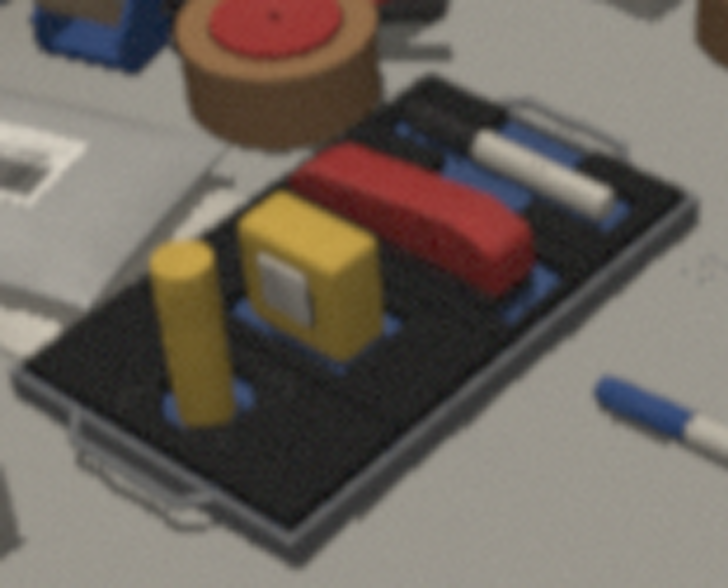

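View pics/top_end.png

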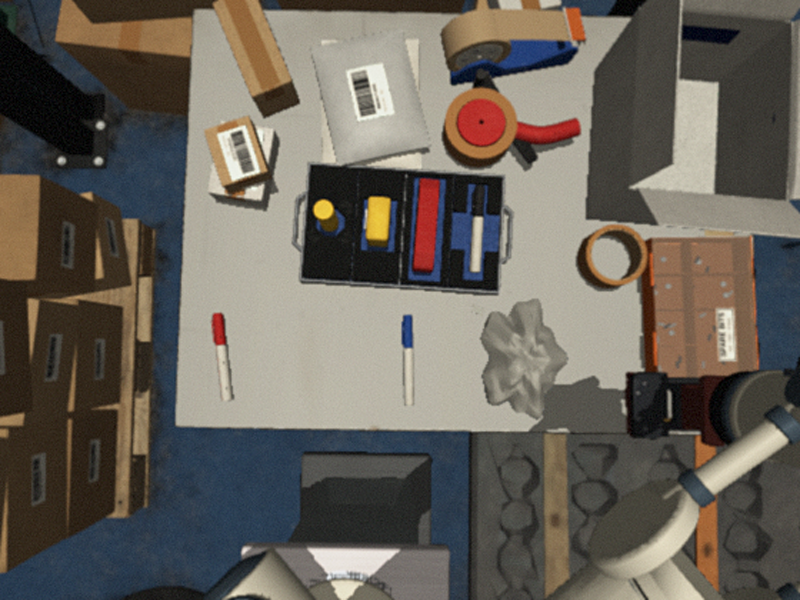

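```bash
python3 - <<'E'
from h import *
T=pickle.load(open("top_end.pkl","rb"));S=pickle.load(open("scene_end.pkl","rb"))
p=lambda u,v:[[200+(u+.5)/4.6-.5,105+(v+.5)/4.6-.5]]
q=lambda u,v:[[155+(u+.5)/4.7-.5,130+(v+.5)/4.7-.5]]
for n,a,b in (("joint",(620,212),(478,150)),("barrel end",(611,390),(606,205)),("cap end",(626,114),(415,112)),("glue top",(122,190),(184,258))):
    X,e=tri(T,p(*a),S,q(*b)); print(n,np.round(X*1000,1),round(e*1000,1))
print("marker @.022",[np.round(onz(T,p(*a),.022)[0]*1000,1).tolist() for a in ((626,114),(611,393))])
print("stapler bbox far z.05",np.round(onz(T,p(462,92),.05)*1000,1),"near z.026/.04",np.round(onz(T,p(442,398),.02)*1000,1),np.round(onz(T,p(442,390),.035)*1000,1))
print("stapler base near-left corner scene z.014/.026",np.round(onz(S,q(492,296),.026)*1000,1))
# predicted base underside vs arm top for a seated stapler: top edge triangulate near shoulder
X,e=tri(T,p(462,92),S,q(345,143)); print("far top",np.round(X*1000,1),e*1000)
# expected image pts for a seated marker
c=np.array([.643,-.196]);u=np.array([.9986,-.0523])
for l in(-.0685,.0685):
    for z in(.022,.030): print(l,z,((proj(T,np.r_[c+l*u,z])[0]-[200,105]+.5)*4.6-.5).round(),((proj(S,np.r_[c+l*u,z])[0]-[155,130]+.5)*4.7-.5).round())
E
```

```text
joint [ 667.1 -199.6   14. ] 0.7
barrel end [ 578.7 -194.9   18.6] 0.0
cap end [ 714.  -202.3   18.8] 2.9
glue top [652.3  33.9 105.7] 1.3
marker @.022 [[714.3, -201.1, 22.0], [576.9, -194.5, 22.0]]
stapler bbox far z.05 [[ 715.8 -119.2   50. ]] near z.026/.04 [[ 573.3 -113.    20. ]] [[ 575.2 -112.2   35. ]]
stapler base near-left corner scene z.014/.026 [[579.  -96.2  26. ]]
far top [ 707.2 -124.5   50.4] 19.743956930775912
-0.0685 0.022 [607. 398.] [610. 205.]
-0.0685 0.03 [609. 395.] [610. 193.]
0.0685 0.022 [623. 120.] [413. 111.]
0.0685 0.03 [625. 115.] [412.  99.]
```

```bash
python3 - <<'E'
from h import *
st(); r.hand_in(); print("handed in")
E
```

```text
t 43.1 g [ 401.6 -398.9  248.5] rpy [-1.799e+02  1.000e-01  1.000e-01] F [0.5 0.4 0.3] open 87.7 q [-48   0  75   0 105  42]
the job is handed in; nothing more can be done
handed in
```

I put the stapler, tape measure, glue stick and black-capped marker in their foam cut-outs, in the order you listed them. The job was handed in at about 43 s, with the arm clear of everything. The red and blue markers were never touched, and the last pictures show them where they started.

What the last pictures showed for each tool:
- **Stapler:** its outline lies inside the pocket, about 2–3 mm to one side out of 8 mm of play. It met the pocket floor with about 6 N just before release, at the expected height. It had turned about 5° in the fingers when first gripped, and I corrected that before lowering it. My check of its far-end height from the two views failed: the rays missed each other by about 20 mm because I had not picked the same point in both. That it is fully down therefore rests on the floor contact and the pictures, which show no tilt.
- **Tape measure:** it measured within about 2 mm of the pocket centre, aligned with it, and met the floor with about 5 N before release.
- **Glue stick:** its top is at 106 mm, against 108 mm expected when fully down. It is upright and centred.
- **Black-capped marker:** I let it drop the last 7–8 mm so the opening fingers would clear the foam and the stapler. Its two ends are at about 19 mm, against 22 mm expected when seated. A third point, where the cap meets the barrel, read 14 mm. I put these differences down to picking the points by hand. It lies along its pocket and inside it.

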